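Press the gem boxes shut in order

TASK

Close up the sorted stones: with the fingertips, gently press down the lid of the small square gem box, then the oblong one, then the large square one, each until it is fully shut. Leave the lid of the round box standing ajar as it is, and do not grasp, lift or push aside any of the boxes or the other things on the desk. Finish with the hand clear of everything.

Things in the scene. Friction and masses are not known exactly. Their poses are not given: they have to be found in the camera images.
- small_box: loose white plastic small square gem box with green stones under a clear-paned lid, standing flat on the table, 38 x 38 mm square over the lid; grey case and white lid on a 6 mm dark foam sole; origin at the centre of the sole's underside (table level when it stands), z up. Sole, case and lid together are 28 mm high when shut. Pressed, the case sinks into the springy sole by 1 mm per 4 N, 5 mm at most, and comes back up; it weighs about 0.1 to 0.3 kg.
- small_lid_top (a point): centre of the flat top of the small square box's lid; 28 mm above the table when the lid is shut, and higher by the gap while it stands ajar. The pane is sturdy to press anywhere.
- small_lid (a joint): how far the small square box's telescoping lid stands above its shut position, m: 0 shut (the lid stops against the case), at most 0.017. It starts about 0.008 to 0.012, slides straight down against a steady friction of about 2.5 N and stays where it is left.
- oblong_box: loose white plastic oblong gem box with green stones under a clear-paned lid, standing flat on the table, 42 mm along its x by 84 mm along its y over the lid; grey case and white lid on a 6 mm dark foam sole; origin at the centre of the sole's underside (table level when it stands), z up. Sole, case and lid together are 28 mm high when shut. Pressed, the case sinks into the springy sole by 1 mm per 4 N, 5 mm at most, and comes back up; it weighs about 0.1 to 0.3 kg.
- oblong_lid_top (a point): centre of the flat top of the oblong box's lid; 28 mm above the table when the lid is shut, and higher by the gap while it stands ajar. The pane is sturdy to press anywhere.
- oblong_lid (a joint): how far the oblong box's telescoping lid stands above its shut position, m: 0 shut (the lid stops against the case), at most 0.017. It starts about 0.008 to 0.012, slides straight down against a steady friction of about 2.5 N and stays where it is left.
- large_box: loose white plastic large square gem box with green stones under a clear-paned lid, standing flat on the table, 66 x 66 mm square over the lid; grey case and white lid on a 6 mm dark foam sole; origin at the centre of the sole's underside (table level when it stands), z up. Sole, case and lid together are 28 mm high when shut. Pressed, the case sinks into the springy sole by 1 mm per 4 N, 5 mm at most, and comes back up; it weighs about 0.1 to 0.3 kg.
- large_lid_top (a point): centre of the flat top of the large square box's lid; 28 mm above the table when the lid is shut, and higher by the gap while it stands ajar. The pane is sturdy to press anywhere.
- large_lid (a joint): how far the large square box's telescoping lid stands above its shut position, m: 0 shut (the lid stops against the case), at most 0.017. It starts about 0.008 to 0.012, slides straight down against a steady friction of about 2.5 N and stays where it is left.
- round_box: loose white plastic round gem box with green stones under a clear-paned lid, standing flat on the table, 54 mm in diameter over the lid; grey case and white lid on a 6 mm dark foam sole; origin at the centre of the sole's underside (table level when it stands), z up. Sole, case and lid together are 28 mm high when shut. Pressed, the case sinks into the springy sole by 1 mm per 4 N, 5 mm at most, and comes back up; it weighs about 0.1 to 0.3 kg.
- round_lid_top (a point): centre of the flat top of the round box's lid; 28 mm above the table when the lid is shut, and higher by the gap while it stands ajar. The pane is sturdy to press anywhere.
- round_lid (a joint): how far the round box's telescoping lid stands above its shut position, m: 0 shut (the lid stops against the case), at most 0.017. It starts about 0.008 to 0.012, slides straight down against a steady friction of about 2.5 N and stays where it is left.
- sort_tray: bystander, fixed: black open sorting tray 60 x 60 mm, 12 mm high, among the boxes; origin at the centre of its underside
- weight: bystander, loose: brass knobbed weight 20 mm wide, 28 mm high, among the boxes; origin at the centre of its underside
- loupe: bystander, loose: folding loupe, black 26 mm disc with a 42 mm steel cover, 19 mm high; origin under the disc's centre
- magnifier: bystander, loose: hand magnifier lying flat, 80 mm disc with a 100 mm wooden handle; origin under the disc's centre
- tweezers: bystander, loose: steel tweezers 127 mm long lying on the table, 7 mm high; origin at their middle
- empty_frame: bystander, loose: empty open white box without lid, 66 x 50 mm, 16 mm high; origin at the centre of its underside

How it is judged:
By the outcome, as a careful person would: the job done as asked, in the order asked, and still so for the second after the job is handed in, with the robot touching nothing.
It also fails if it takes over 51 s, if anything falls off the work surface, if the arm or the gripper's body presses on something with over 40 N, if the wrist force passes 120 N, or if a joint passes its speed limit or range.

ROBOT

A 6-joint arm with a two-finger parallel gripper is mounted at the origin on the work surface. World frame = base frame: x ahead of the robot, y to its left, z up, the work surface at z = 0. Lengths are in m, angles in degrees, forces in N, time in s.
With the tool pointing down it reaches from about 0.4 to 0.825 m from the base axis. Payload 7 kg.
Tool frame: the origin (TCP) lies midway between the tips of the shut fingers; the grasp point (between the pads) lies r.grip_depth behind it (r.grip_depth is the distance from the TCP to the grasp point, in m); z points along the fingers, y is the direction in which the jaws open and shut (so a half turn about z gives the same grasp; the last joint's range is limited). The gripper opens to 88 mm and grips with 3 to 60 N. Pads are 19 mm wide; open, the fingers measure 130 mm over their backs; the gripper's body (78 mm by 193 mm) begins 47 mm behind the grasp point.
Start: joints at [-48.696, 20.546, 0.682, 0, -70.136, -16.507], TCP at [0.283, -0.613, 0.227] pointing down, gripper open.
Joint ranges: [-176.03, 176.03], [-82.01, 121.73], [-58.28, 71.71], [-173.87, 95.51], [-174.79, -0.11], [-173.66, 173.66]. Speed limits (degrees/s): [136.94, 136.94, 172.46, 180, 180, 180].

INTERFACE

Orientations are given as [roll, pitch, yaw] about the fixed x, y, z axes, in that order (R = Rz(yaw) Ry(pitch) Rx(roll)).
In Python, from plant import r, imaging, close_job gives the robot as it stands.
- The arm moves only by the tool step_arm, never from a script. Its argument "commands" is a list of rows, each a list of 2 entries, a list of its own where there are three numbers: the shift along the tool's x, y, z in mm, then the turn about the tool's z in degrees. In form: [[[x, y, z], twist], ...]. A call has 1 to 20 rows; each row shifts and turns the commanded pose from where the row before left it, along the tool's axes as they then stand; what a row does not reach is not made up. A row lasts 1/8 s, in which the tool goes at most 62.5 mm and 10.7 degrees, less where a joint would pass 70% of its speed; a pose out of reach is approached as far as the arm can. A call with a gripper value outside its range is refused whole. "gripper" is the closure, from 0 (fully open) to 1 (shut), set as the call begins (left out, the last holds). The fingers move at their own pace and stop on an object; "grip_force" is the grip in N (left out, the last holds). Time passes only in rows, so rows that do not move let the fingers close. It gives the time, the measured TCP pose, the force and the opening at its end, in the units of the state.
- r.get_state(): the state, without advancing time (a new reading comes with each control period).
- imaging.capture(name): name is "scene" or "side" or "wrist"; returns a dict with "img" (420x560x3 uint8, red, green, blue), "z_map" (420x560 float32, m along the optical axis (not along the pixel's ray), 0 where there is no reading), "vfov" (degrees; the focal length in pixels is half the picture's height over the tangent of half this angle, whatever the lens; pixels are square), "cx", "cy" (the principal point, pixels), "extrinsics" (4x4, takes a point from camera to world coordinates); the wrist camera has in their place "T_tool_cam" (4x4, takes a point from camera to tool coordinates, whose origin is the TCP and whose axes are the flange's). Camera axes: x right, y down, z forward; pixel columns grow to the right and rows downward; lengths in m; the calibration is good to about 2 mm. The wrist camera is an equidistant fisheye: a pixel r from the principal point sees the ray r / f radians off the axis. A picture is of the moment at which its call begins: read the wrist's pose just before it.
- close_job(): hands the job in, once; it reports no verdict.
The state is a dict: "time_s": time; "joints": joint angles; "qd": joint speeds; "joint_torque": joint torques, N m; "tcp_pos": TCP position; "eef_rot": TCP orientation; "contact_force": force on the tool from outside, world axes, zero at the start; "moment": the same for the moment, N m; "gripper_width": finger opening in m.
Only numpy, scipy, OpenCV 4.12 (cv2) and the standard library are available. Lean on these libraries where they do the work, as an engineer would, in place of code of your own. Each camera call takes 0.05 s, during which the arm holds its last target.

## Working session

There is one attempt and no reset: what is moved stays moved. The work goes in short steps, Python scripts to look and compute and a tool call to move; the robot and the scene stay as the last step left them, time stands still between calls to the robot, and variables do not carry over. Pictures are saved under pics/ and viewed, and the job is handed in when it is done.

Besides the shell and the picture viewer there is one more tool, called after "Call:" as name([rows], argument=value, ...), one row to a line, values as JSON. step_arm: Moves the arm, as the interface text tells. Its arguments: {"type":"object","properties":{"commands":{"type":"array","items":{"type":"array"}},"gripper":{"type":"number"},"grip_force":{"type":"number"}},"required":["commands"]}

```bash
ls; mkdir -p pics
python3 - <<'E'
from plant import r, imaging
import cv2,numpy as np
s=r.get_state()
print({k:np.round(v,3).tolist() for k,v in s.items()}, r.grip_depth)
for n in ["scene","side","wrist"]:
    c=imaging.capture(n); cv2.imwrite(f"pics/{n}0.png",c["img"][:,:,::-1]); np.savez(f"pics/{n}0.npz",**c)
    print(n,c["vfov"],c["cx"],c["cy"],np.round(c.get("extrinsics",c.get("T_tool_cam")),3).tolist())
E
```

```text
pics
{'time_s': 0.0, 'joints': [-48.696, 20.59, 0.635, -0.021, -70.135, -16.507], 'qd': [-0.004, -0.011, 0.072, 0.031, 0.018, 0.036], 'joint_torque': [-0.001, -58.272, 29.306, 6.997, 0.007, -0.0], 'tcp_pos': [0.283, -0.612, 0.226], 'eef_rot': [179.908, -0.007, -155.209], 'contact_force': [0.047, 0.817, -0.105], 'moment': [-0.083, 0.053, 0.037], 'gripper_width': 0.087} 0.0188
scene 52.35533934918214 283.0572849701304 219.3006910856196 [[0.285, 0.736, -0.615, 1.247], [0.958, -0.229, 0.171, -0.203], [-0.015, -0.638, -0.77, 0.941], [0.0, 0.0, 0.0, 1.0]]
side 47.508192827365455 280.23831613315025 208.07939632756174 [[-0.941, -0.27, 0.205, 0.328], [-0.339, 0.726, -0.598, 0.627], [0.012, -0.633, -0.774, 0.854], [0.0, 0.0, 0.0, 1.0]]
wrist 65.70646984690485 276.6329584976092 208.95661570347016 [[0.001, -0.957, -0.291, 0.079], [1.0, 0.001, 0.001, 0.001], [-0.001, -0.291, 0.957, -0.158], [0.0, 0.0, 0.0, 1.0]]
```

View pics/scene0.png

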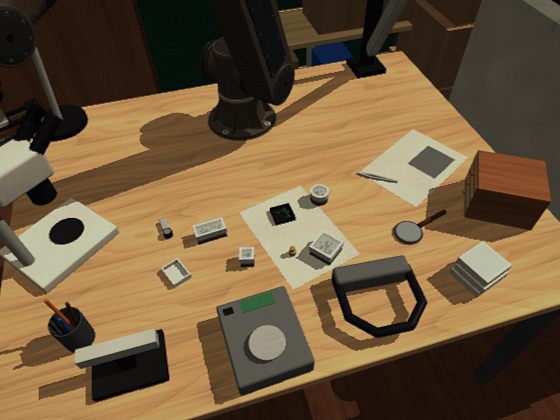

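View pics/side0.png

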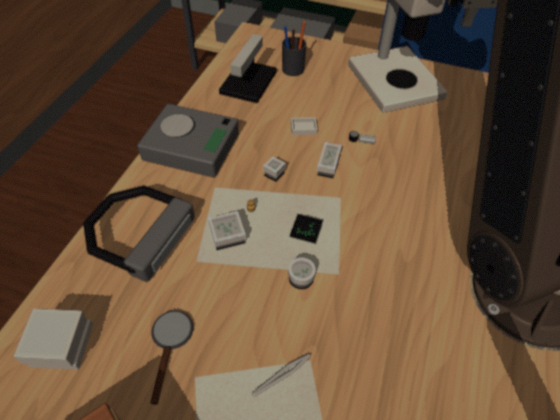

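View pics/wrist0.png

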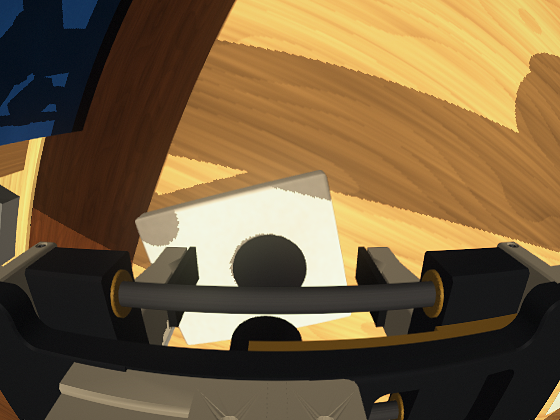

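The pictures show the small box at scene (247,256), the oblong at (210,229), the large at (326,247) and the round at (319,193). Next I'll build a top-down height and colour map.

```bash
cat > h.py <<'E'
import numpy as np,cv2
def cloud(c,E=None):
    z=c["z_map"]; H,W=z.shape; f=H/2/np.tan(np.radians(float(c["vfov"]))/2)
    u,v=np.meshgrid(np.arange(W),np.arange(H))
    P=np.stack([(u-float(c["cx"]))/f*z,(v-float(c["cy"]))/f*z,z],-1)
    E=c["extrinsics"] if E is None else E
    return P@E[:3,:3].T+E[:3,3]
E
python3 - <<'E'
from h import *
for n in ["scene","side"]:
    c=dict(np.load(f"pics/{n}0.npz")); P=cloud(c); ok=c["z_map"]>0
    x0,x1,y0,y1=.35,.9,-.5,.3
    S=750
    W=int((y1-y0)*S);H=int((x1-x0)*S)
    im=np.zeros((H,W,3),np.uint8)
    m=ok&(P[...,2]<.12)
    q=P[m]; col=c["img"][m][:,::-1]
    o=np.argsort(q[:,2]); q=q[o]; col=col[o]
    for p,k in zip(q,col):
        a=int((x1-p[0])*S); b=int((y1-p[1])*S)
        if 0<=a<H and 0<=b<W: cv2.circle(im,(b,a),1,[int(t) for t in k],-1)
    for g in np.arange(.4,.9,.1): cv2.line(im,(0,int((x1-g)*S)),(W,int((x1-g)*S)),(0,0,255),1)
    for g in np.arange(-.4,.3,.1): cv2.line(im,(int((y1-g)*S),0),(int((y1-g)*S),H),(0,0,255),1)
    cv2.imwrite(f"pics/top_{n}.png",im)
    px={"scene":dict(small=(247,252),obl=(210,226),large=(326,241),round=(319,189),weight=(292,250),t1=(260,170),t2=(180,290)),"side":dict(small=(276,165),obl=(330,155),large=(227,226),round=(302,267),t1=(350,200),t2=(270,320))}[n]
    for k,(u,v) in px.items(): print(n,k,np.round(np.median(P[v-1:v+2,u-1:u+2].reshape(-1,3),0),4))
E
```

```text
scene small [ 0.601  -0.1221  0.0334]
scene obl [ 0.4875 -0.1987  0.0343]
scene large [0.6278 0.0857 0.0324]
scene round [0.4464 0.1307 0.0342]
scene weight [ 0.6209 -0.0068  0.0229]
scene t1 [ 0.2776 -0.0054 -0.0025]
scene t2 [ 6.400e-01 -3.085e-01 -4.000e-04]
side small [ 0.5982 -0.1244  0.0379]
side obl [ 0.4867 -0.2028  0.0366]
side large [0.6341 0.0827 0.0373]
side round [0.4514 0.1247 0.0381]
side t1 [ 0.4083 -0.1102  0.0025]
side t2 [0.4773 0.2381 0.0006]
```

View pics/top_scene.png

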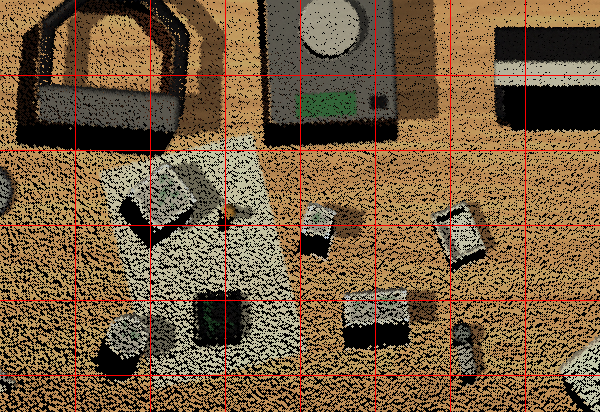

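View pics/top_side.png

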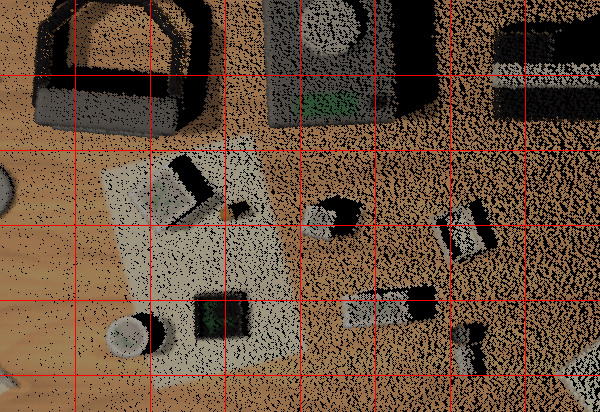

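Run:
```python
from h import *
A={}
for n in ["scene","side"]:
    c=dict(np.load(f"pics/{n}0.npz")); P=cloud(c); P[c["z_map"]<=0]=9; A[n]=P
    for k,(x,y,R) in dict(small=(.60,-.123,.04),obl=(.487,-.2,.06),large=(.63,.085,.06),round=(.449,.128,.05)).items():
        d=np.hypot(P[...,0]-x,P[...,1]-y)<R
        t=P[d&(P[...,2]<.06)]
        tab=np.median(t[np.abs(t[:,2])<.006][:,2])
        hi=t[t[:,2]>.03]; zt=np.percentile(hi[:,2],[50,80,95])
        rect=cv2.minAreaRect((hi[:,:2]*1000).astype(np.float32))
        print(n,k,len(hi),"table",round(tab,4),"top",zt.round(4),"rect",np.round(rect[0],1),np.round(rect[1],1),round(rect[2],1))
    for k,(x0,x1,y0,y1) in dict(cage=(.7,.9,.04,.3),scale=(.7,.9,-.25,-.03),stapler=(.7,.9,-.6,-.35),frame=(.52,.65,-.34,-.26),loupe=(.38,.47,-.34,-.28)).items():
        m=(P[...,0]>x0)&(P[...,0]<x1)&(P[...,1]>y0)&(P[...,1]<y1)&(P[...,2]>.01)
        q=P[m]; print(n,k,"x",np.percentile(q[:,0],[1,99]).round(3),"y",np.percentile(q[:,1],[1,99]).round(3),"zmax",np.percentile(q[:,2],[50,99]).round(3))
```

```text
scene small 196 table -0.0014 top [0.0349 0.0364 0.0377] rect [ 605.6 -124.4] [38.5 42.5] 74.8
scene obl 401 table -0.0014 top [0.0339 0.0352 0.0369] rect [ 489.1 -200.9] [46.8 83.8] 3.9
scene large 526 table -0.0005 top [0.0338 0.0351 0.0367] rect [637.5  84.6] [68.6 69.6] 36.4
scene round 220 table -0.0011 top [0.0343 0.0361 0.0372] rect [452.1 130.3] [49.7 59.6] 70.0
scene cage x [0.73  0.898] y [0.051 0.248] zmax [0.05  0.059]
scene scale x [0.74  0.899] y [-0.224 -0.058] zmax [0.054 0.069]
scene stapler x [0.702 0.862] y [-0.579 -0.361] zmax [0.027 0.119]
scene frame x [0.552 0.629] y [-0.339 -0.276] zmax [0.014 0.019]
scene loupe x [0.402 0.468] y [-0.331 -0.303] zmax [0.015 0.021]
side small 234 table 0.0019 top [0.0374 0.0389 0.0399] rect [ 602.7 -124.4] [40.8 40.7] 72.7
side obl 465 table 0.0017 top [0.0368 0.0382 0.0394] rect [ 487.3 -202.2] [42.2 91.2] 4.4
side large 828 table 0.0022 top [0.0366 0.0378 0.0389] rect [635.3  83.4] [66.4 69.5] 37.0
side round 546 table 0.0013 top [0.0371 0.0383 0.0396] rect [449.6 130.7] [52.7 55.3] 14.2
side cage x [0.719 0.899] y [0.058 0.254] zmax [0.052 0.062]
side scale x [0.732 0.898] y [-0.221 -0.053] zmax [0.057 0.072]
side stapler x [0.702 0.854] y [-0.582 -0.358] zmax [0.026 0.123]
side frame x [0.549 0.625] y [-0.34  -0.275] zmax [0.017 0.021]
side loupe x [0.398 0.465] y [-0.331 -0.3  ] zmax [0.016 0.024]
```

Run:
```python
from h import *
for n in ["scene","side"]:
    c=dict(np.load(f"pics/{n}0.npz")); E=np.linalg.inv(c["extrinsics"]); f=210/np.tan(np.radians(float(c["vfov"]))/2)
    for p in [(.283,-.612,.226),(.283,-.612,.4),(.604,-.124,.03)]:
        q=E[:3,:3]@p+E[:3,3]; print(n,p,(q[:2]/q[2]*f+[c["cx"],c["cy"]]).round())
    P=cloud(c); ok=(c["z_map"]>0)
    for (u,v) in [(20,30),(20,175),(45,190),(30,120),(40,60),(10,230)] if n=="scene" else [(410,5),(405,30),(390,30),(400,78),(480,20)]: print((u,v),P[v,u].round(3))
    m=ok&(P[...,2]>.13)&(P[...,2]<.5)&(P[...,0]>.2)&(P[...,0]<.9)&(P[...,1]>-.55)&(P[...,1]<.3); q=P[m]; print(len(q)); 
    if len(q): print(np.percentile(q,[1,50,99],axis=0).round(3))
```

```text
scene (0.283, -0.612, 0.226) [ 22. 156.]
scene (0.283, -0.612, 0.4) [-17.  96.]
scene (0.604, -0.124, 0.03) [247. 254.]
(20, 30) [ 0.467 -0.425  0.606]
(20, 175) [ 0.437 -0.573  0.291]
(45, 190) [ 0.406 -0.557  0.208]
(30, 120) [ 0.326 -0.534  0.349]
(40, 60) [-0.174 -0.594  0.232]
(10, 230) [ 0.458 -0.656  0.154]
3764
[[ 0.201 -0.549  0.143]
 [ 0.249 -0.47   0.357]
 [ 0.699  0.047  0.497]]
side (0.283, -0.612, 0.226) [458.  16.]
side (0.283, -0.612, 0.4) [481. -56.]
side (0.604, -0.124, 0.03) [274. 167.]
(410, 5) [ 0.402 -0.533  0.271]
(405, 30) [ 0.402 -0.559  0.191]
(390, 30) [ 0.449 -0.658  0.127]
(400, 78) [ 0.386 -0.579  0.034]
(480, 20) [ 0.171 -1.326 -0.135]
4174
[[ 0.2   -0.549  0.174]
 [ 0.221  0.021  0.42 ]
 [ 0.416  0.047  0.499]]
```

Run:
```python
import cv2
a=cv2.imread("pics/scene0.png")[0:300,0:180]; b=cv2.imread("pics/side0.png")[0:130,340:520]
a=cv2.resize(a,None,fx=2,fy=2,interpolation=2); b=cv2.resize(b,None,fx=2.4,fy=2.4,interpolation=2)
import numpy as np
o=np.zeros((600,792,3),np.uint8); o[:600,:360]=a; o[:b.shape[0],360:360+b.shape[1]]=b[:,:432]
cv2.imwrite("pics/z1.png",o)
```

```text
(no output)
```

View pics/z1.png

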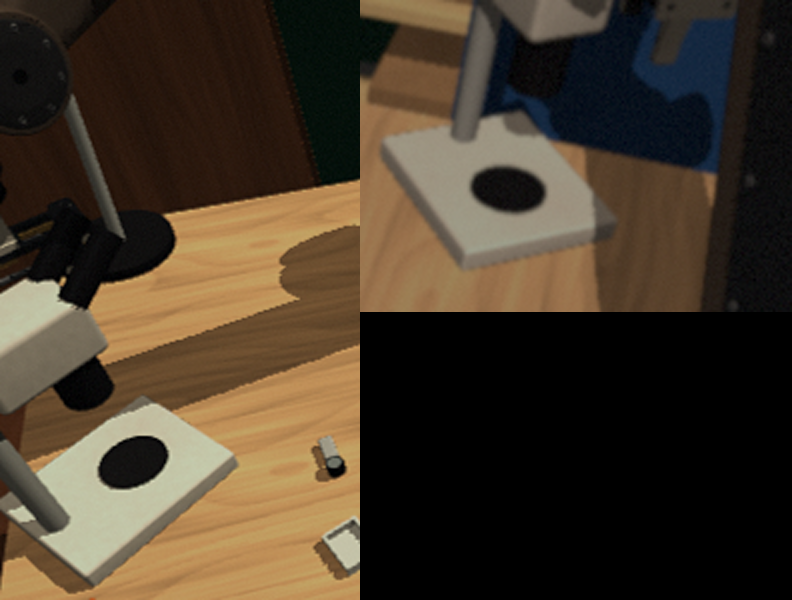

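Run:
```python
from h import *
c=dict(np.load("pics/scene0.npz")); P=cloud(c)
for v in range(85,240,10):
    print(v,[tuple((P[v,u]*100).round(0).astype(int)) if c["z_map"][v,u]>0 else None for u in range(0,66,8)])
```

```text
85 [(np.int64(29), np.int64(-56), np.int64(43)), (np.int64(-77), np.int64(-94), np.int64(-16)), (np.int64(-78), np.int64(-91), np.int64(-17)), (np.int64(-78), np.int64(-88), np.int64(-17)), (np.int64(-78), np.int64(-84), np.int64(-18)), (np.int64(-78), np.int64(-81), np.int64(-19)), (np.int64(-16), np.int64(-60), np.int64(15)), (np.int64(-78), np.int64(-74), np.int64(-20)), (np.int64(-77), np.int64(-71), np.int64(-20))]
95 [(np.int64(29), np.int64(-58), np.int64(40)), (np.int64(-77), np.int64(-96), np.int64(-21)), (np.int64(-77), np.int64(-93), np.int64(-21)), (np.int64(-78), np.int64(-90), np.int64(-22)), (np.int64(-77), np.int64(-86), np.int64(-23)), (np.int64(-78), np.int64(-83), np.int64(-24)), (np.int64(-16), np.int64(-62), np.int64(12)), (np.int64(-77), np.int64(-76), np.int64(-25)), (np.int64(-77), np.int64(-73), np.int64(-26))]
105 [(np.int64(-76), np.int64(-101), np.int64(-24)), (np.int64(-77), np.int64(-98), np.int64(-26)), (np.int64(-78), np.int64(-95), np.int64(-27)), (np.int64(23), np.int64(-56), np.int64(33)), (np.int64(30), np.int64(-52), np.int64(37)), None, (np.int64
[... 4726 characters left out ...]
9), np.int64(-73), np.int64(0)), (np.int64(30), np.int64(-71), np.int64(0)), (np.int64(30), np.int64(-69), np.int64(0)), (np.int64(34), np.int64(-65), np.int64(3)), (np.int64(34), np.int64(-63), np.int64(3)), (np.int64(35), np.int64(-61), np.int64(3)), (np.int64(37), np.int64(-58), np.int64(4))]
235 [(np.int64(47), np.int64(-67), np.int64(16)), (np.int64(47), np.int64(-66), np.int64(15)), (np.int64(45), np.int64(-66), np.int64(13)), (np.int64(36), np.int64(-69), np.int64(3)), (np.int64(37), np.int64(-67), np.int64(3)), (np.int64(38), np.int64(-65), np.int64(3)), (np.int64(39), np.int64(-62), np.int64(3)), (np.int64(39), np.int64(-60), np.int64(3)), (np.int64(40), np.int64(-58), np.int64(3))]
```

The hand starts right beside the microscope's eyepieces, around (0.30..0.38, -0.5, 0.36). So I'll back off slightly, go straight up with the fingers shut, and then cross above it.

Call:
step_arm([
  [[10,0,0],0],
  [[10,0,0],0],
  [[0,0,-25],0],
  [[0,0,-25],0],
  [[0,0,-25],0],
  [[0,0,-25],0],
  [[0,0,-25],0],
  [[0,0,-25],0],
  [[0,0,-25],0],
  [[0,0,-25],0],
  [[0,0,-25],0],
  [[0,0,-25],0],
], gripper=1)

```text
time_s: 1.65
tcp_pos: [0.2641, -0.6213, 0.4775]
eef_rot: [-180.0, -0.0, -155.2]
contact_force: [0.3, 0.2, -0.1]
gripper_width: 0.0005
```

Call:
step_arm([
  [[-32,19,0],0],
  [[-32,19,0],0],
  [[-32,19,0],0],
  [[-32,19,0],0],
  [[-32,19,0],0],
  [[-32,19,0],0],
  [[-32,19,0],0],
  [[-32,19,0],0],
  [[-32,19,0],0],
  [[-32,19,0],0],
  [[-32,19,0],0],
  [[-32,19,0],0],
  [[-32,19,0],0],
  [[-32,19,0],0],
  [[-32,19,0],0],
  [[-32,19,0],0],
])

```text
time_s: 3.65
tcp_pos: [0.6025, -0.1301, 0.4767]
eef_rot: [-180.0, 0.0, -155.2]
contact_force: [1.3, -0.1, -0.1]
gripper_width: 0.0003
```

Call:
step_arm([
  [[0,0,20],8.2],
  [[0,0,30],8.3],
  [[0,0,30],8.3],
  [[0,0,30],0],
  [[0,0,30],0],
  [[0,0,30],0],
  [[0,0,30],0],
  [[0,0,30],0],
  [[0,0,30],0],
  [[0,0,30],0],
  [[0,0,20],0],
  [[0,0,10],0],
  [[0,0,0],0],
  [[0,0,0],0],
])

```text
time_s: 5.4
tcp_pos: [0.6028, -0.1306, 0.1576]
eef_rot: [-180.0, 0.1, 180.0]
contact_force: [-0.2, -1.0, 0.1]
gripper_width: 0.0002
```

Run:
```python
from plant import r, imaging
import cv2,numpy as np
s=r.get_state()
print({k:np.round(v,4).tolist() for k,v in s.items()})
for n in ["scene","side","wrist"]:
    c=imaging.capture(n); cv2.imwrite(f"pics/{n}1.png",c["img"][:,:,::-1]); np.savez(f"pics/{n}1.npz",tcp=s["tcp_pos"],rot=s["eef_rot"],**c)
a=cv2.imread("pics/wrist1.png"); b=cv2.imread("pics/side1.png")[110:290,180:420]
cv2.imwrite("pics/side1z.png",cv2.resize(b,None,fx=3,fy=3,interpolation=2))
```

```text
{'time_s': 5.4, 'joints': [5.8991, 18.0223, -12.4774, 0.0187, -59.4141, -95.9107], 'qd': [0.2198, -0.2826, 0.0883, -0.0533, 0.0727, -0.0616], 'joint_torque': [-0.0679, -51.5563, 26.4116, 6.2882, -0.0866, 0.003], 'tcp_pos': [0.6028, -0.1306, 0.1576], 'eef_rot': [-179.9929, 0.0874, 179.9979], 'contact_force': [-0.2019, -1.0227, 0.0997], 'moment': [-0.0054, -0.0169, 0.0169], 'gripper_width': 0.0002}
```

View pics/wrist1.png

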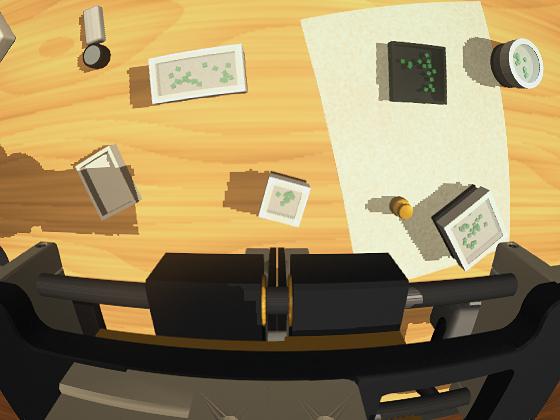

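View pics/side1z.png

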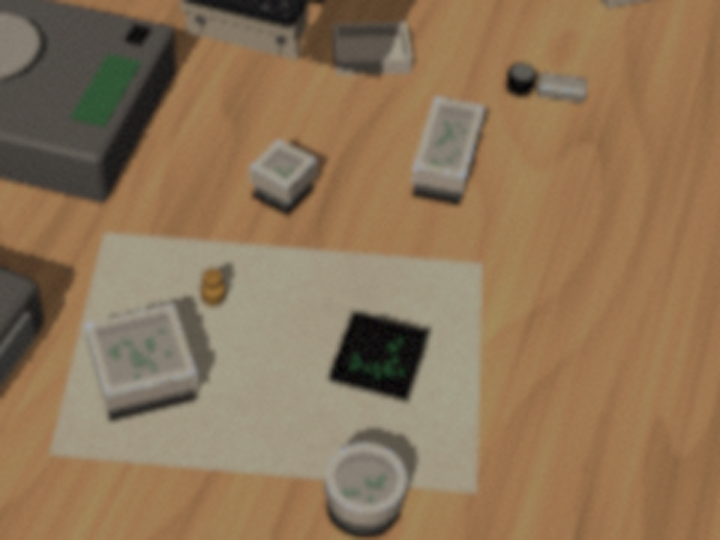

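```bash
cat >> h.py <<'E'
from scipy.spatial.transform import Rotation as Ro
def wcloud(c,tcp,rot):
    z=c["z_map"]; H,W=z.shape; f=H/2/np.tan(np.radians(float(c["vfov"]))/2)
    u,v=np.meshgrid(np.arange(W)-float(c["cx"]),np.arange(H)-float(c["cy"]))
    rr=np.hypot(u,v)+1e-9; t=rr/f; k=np.tan(t)/rr
    P=np.stack([u*k*z,v*k*z,z],-1)
    T=c["T_tool_cam"]; P=P@T[:3,:3].T+T[:3,3]
    return P@Ro.from_euler('xyz',rot,degrees=True).as_matrix().T+np.array(tcp)
def tops(P,ok,zmin=.03,zmax=.06):
    for k,(x,y,R) in dict(small=(.603,-.124,.04),obl=(.487,-.2,.06),large=(.635,.084,.06),round=(.449,.130,.045)).items():
        d=ok&(np.hypot(P[...,0]-x,P[...,1]-y)<R)&(P[...,2]<zmax)
        t=P[d]; tab=t[np.abs(t[:,2])<.006][:,2]
        hi=t[t[:,2]>zmin]
        if len(hi)<20: print(k,"few",len(hi)); continue
        rect=cv2.minAreaRect((hi[:,:2]*1000).astype(np.float32))
        print(k,len(hi),"table",round(float(np.median(tab)),4),"top",np.percentile(hi[:,2],[50,80,95]).round(4),"rect",np.round(rect[0],1),np.round(rect[1],1),round(rect[2],1))
E
python3 - <<'E'
from h import *
c=dict(np.load("pics/wrist1.npz")); P=wcloud(c,c["tcp"],c["rot"]); tops(P,c["z_map"]>0)
E
```

```text
small 1772 table -0.0001 top [0.0359 0.0366 0.0372] rect [ 601.6 -123.2] [38.4 37.7] 74.1
obl 4424 table -0.0001 top [0.0351 0.0358 0.0365] rect [ 486.1 -200.2] [42.8 84.9] 4.9
large 2935 table 0.0006 top [0.0349 0.0356 0.0363] rect [633.9  84.8] [68.1 66.9] 37.6
round 1496 table 0.0004 top [0.0359 0.0367 0.0373] rect [448.3 131. ] [55.8 54.1] 81.9
```

Call:
step_arm([
  [[1,7,20],0],
  [[0,0,25],0],
  [[0,0,25],0],
  [[0,0,25],0],
  [[0,0,12],0],
  [[0,0,5],0],
  [[0,0,0],0],
  [[0,0,0],0],
])

```text
time_s: 6.55
tcp_pos: [0.6018, -0.1234, 0.0455]
eef_rot: [180.0, 0.1, -180.0]
contact_force: [-0.0, -0.1, 0.2]
gripper_width: 0.0003
```

Now slowly down to about 29 mm.

Call:
step_arm([
  [[0,0,3],0],
  [[0,0,3],0],
  [[0,0,2],0],
  [[0,0,1],0],
  [[0,0,1],0],
  [[0,0,1],0],
  [[0,0,1],0],
  [[0,0,1],0],
  [[0,0,1],0],
  [[0,0,1],0],
  [[0,0,1],0],
  [[0,0,0],0],
])

```text
time_s: 8.05
tcp_pos: [0.6012, -0.1234, 0.0285]
eef_rot: [-180.0, -0.0, 180.0]
contact_force: [-1.4, 0.7, 2.8]
gripper_width: 0.0005
```

Call:
step_arm([
  [[0,0,0.5],0],
  [[0,0,0.5],0],
  [[0,0,0.5],0],
  [[0,0,0.5],0],
  [[0,0,0.5],0],
  [[0,0,0],0],
  [[0,0,0],0],
])

```text
time_s: 8.93
tcp_pos: [0.6012, -0.1234, 0.0265]
eef_rot: [-180.0, 0.0, -180.0]
contact_force: [-2.2, 0.2, 6.0]
gripper_width: 0.0002
```

Call:
step_arm([
  [[0,0,0.5],0],
  [[0,0,0],0],
  [[0,0,0],0],
])

```text
time_s: 9.3
tcp_pos: [0.6012, -0.1235, 0.0261]
eef_rot: [-180.0, 0.0, -180.0]
contact_force: [-2.5, 1.4, 8.5]
gripper_width: 0.0006
```

Call:
step_arm([
  [[0,0,-1],0],
  [[0,0,-2],0],
  [[0,0,-5],0],
  [[0,0,-20],0],
  [[0,0,-25],0],
  [[0,0,-25],0],
  [[0,0,-25],0],
  [[0,0,-25],0],
  [[0,0,0],0],
  [[0,0,0],0],
])

```text
time_s: 10.55
tcp_pos: [0.601, -0.1233, 0.1532]
eef_rot: [180.0, -0.0, 180.0]
contact_force: [0.1, -0.2, -0.7]
gripper_width: 0.0004
```

```bash
cat > look.py <<'E'
import sys
from plant import r, imaging
from h import *
k=sys.argv[1]; s=r.get_state(); c=imaging.capture("wrist")
cv2.imwrite(f"pics/wrist{k}.png",c["img"][:,:,::-1])
print(np.round(s["tcp_pos"],4),np.round(s["contact_force"],2))
tops(wcloud(c,s["tcp_pos"],s["eef_rot"]),c["z_map"]>0,zmin=.022)
E
python3 look.py 2
```

```text
[ 0.601  -0.1233  0.1532] [ 0.06 -0.25 -0.73]
small 1700 table -0.0002 top [0.0271 0.0278 0.0284] rect [ 601.5 -123.1] [38.1 37.8] 74.5
obl 4597 table -0.0002 top [0.035  0.0357 0.0364] rect [ 486.2 -200.1] [42.9 84.9] 4.6
large 3371 table 0.0006 top [0.0349 0.0356 0.0362] rect [633.6  84.9] [68.5 67.7] 37.3
round 1775 table 0.0004 top [0.0357 0.0366 0.0373] rect [448.2 131.4] [55.6 54.4] 80.2
```

The small box is shut: its top is about 28 mm up and it hasn't moved. Next is the oblong.

Call:
step_arm([
  [[23,-15,0],0],
  [[23,-15,0],0],
  [[23,-15,0],0],
  [[23,-16,0],0],
  [[23,-16,0],0],
  [[0,0,20],0],
  [[0,0,25],0],
  [[0,0,25],0],
  [[0,0,20],0],
  [[0,0,12],0],
  [[0,0,5],0],
  [[0,0,0],0],
  [[0,0,0],0],
])

```text
time_s: 12.22
tcp_pos: [0.4867, -0.2005, 0.0472]
eef_rot: [-180.0, 0.1, -180.0]
contact_force: [-0.5, -0.0, -0.1]
gripper_width: 0.0004
```

Call:
step_arm([
  [[0,0,3],0],
  [[0,0,3],0],
  [[0,0,3],0],
  [[0,0,1],0],
  [[0,0,1],0],
  [[0,0,1],0],
  [[0,0,1],0],
  [[0,0,1],0],
  [[0,0,1],0],
  [[0,0,1],0],
  [[0,0,1],0],
  [[0,0,1],0],
  [[0,0,0.5],0],
  [[0,0,0.5],0],
  [[0,0,0.5],0],
  [[0,0,0.5],0],
  [[0,0,0],0],
  [[0,0,0],0],
])

```text
time_s: 14.48
tcp_pos: [0.4862, -0.2004, 0.0267]
eef_rot: [-180.0, -0.0, 180.0]
contact_force: [-2.2, 0.7, 4.9]
gripper_width: 0.0005
```

Call:
step_arm([
  [[0,0,0.5],0],
  [[0,0,0.4],0],
  [[0,0,0],0],
  [[0,0,0],0],
])

```text
time_s: 14.98
tcp_pos: [0.4862, -0.2004, 0.026]
eef_rot: [-180.0, 0.0, -180.0]
contact_force: [-3.6, 0.7, 7.3]
gripper_width: 0.0005
```

Call:
step_arm([
  [[0,0,-1],0],
  [[0,0,-2],0],
  [[0,0,-5],0],
  [[0,0,-20],0],
  [[0,0,-25],0],
  [[0,0,-25],0],
  [[0,0,-25],0],
  [[0,0,-25],0],
  [[0,0,0],0],
  [[0,0,0],0],
])

```text
time_s: 16.23
tcp_pos: [0.486, -0.2003, 0.1534]
eef_rot: [180.0, 0.0, 180.0]
contact_force: [0.8, -0.4, 0.0]
gripper_width: 0.0004
```

```bash
python3 look.py 3
```

```text
[ 0.486  -0.2003  0.1534] [ 0.75 -0.42  0.04]
small few 0
obl 4124 table -0.0002 top [0.027  0.0277 0.0283] rect [ 486.1 -200.1] [42.1 84.6] 4.6
large 104 table 0.0006 top [0.0274 0.0321 0.0354] rect [630.9  45.9] [31.2 14.9] 1.1
round 801 table 0.0004 top [0.0353 0.0363 0.037 ] rect [449.4 118.6] [54.8 30.6] 6.7
```

The oblong is shut too. Next is the large box.

Call:
step_arm([
  [[-12.3,23.8,0],0],
  [[-12.3,23.8,0],0],
  [[-12.3,23.8,0],0],
  [[-12.3,23.8,0],0],
  [[-12.3,23.8,0],0],
  [[-12.3,23.8,0],0],
  [[-12.3,23.8,0],0],
  [[-12.3,23.8,0],0],
  [[-12.3,23.8,0],0],
  [[-12.3,23.8,0],0],
  [[-12.3,23.8,0],0],
  [[-12.3,23.8,0],0],
  [[0,0,20],0],
  [[0,0,25],0],
  [[0,0,25],0],
  [[0,0,20],0],
  [[0,0,12],0],
  [[0,0,5],0],
  [[0,0,0],0],
  [[0,0,0],0],
])

```text
time_s: 18.77
tcp_pos: [0.6344, 0.0854, 0.0475]
eef_rot: [180.0, 0.1, -180.0]
contact_force: [0.3, 1.0, 0.9]
gripper_width: 0.0004
```

Call:
step_arm([
  [[0,0,3],0],
  [[0,0,3],0],
  [[0,0,3],0],
  [[0,0,1],0],
  [[0,0,1],0],
  [[0,0,1],0],
  [[0,0,1],0],
  [[0,0,1],0],
  [[0,0,1],0],
  [[0,0,1],0],
  [[0,0,1],0],
  [[0,0,1],0],
  [[0,0,0.5],0],
  [[0,0,0.5],0],
  [[0,0,0.5],0],
  [[0,0,0.5],0],
  [[0,0,0],0],
  [[0,0,0],0],
])

```text
time_s: 21.02
tcp_pos: [0.6338, 0.0851, 0.0268]
eef_rot: [180.0, 0.0, 180.0]
contact_force: [-3.0, -0.7, 4.6]
gripper_width: 0.0004
```

Call:
step_arm([
  [[0,0,0.5],0],
  [[0,0,0.4],0],
  [[0,0,0],0],
  [[0,0,0],0],
])

```text
time_s: 21.52
tcp_pos: [0.6339, 0.0852, 0.0262]
eef_rot: [-180.0, 0.0, -180.0]
contact_force: [-2.8, -0.0, 7.5]
gripper_width: 0.0004
```

Call:
step_arm([
  [[0,0,-1],0],
  [[0,0,-2],0],
  [[0,0,-5],0],
  [[0,0,-20],0],
  [[0,0,-25],0],
  [[0,0,-25],0],
  [[0,0,-25],0],
  [[0,0,-25],0],
  [[0,-15,-15],0],
  [[0,-20,-15],0],
  [[0,-20,-15],0],
  [[0,-15,0],0],
  [[0,0,0],0],
  [[0,0,0],0],
  [[0,0,0],0],
])

```text
time_s: 23.4
tcp_pos: [0.6337, 0.0155, 0.1982]
eef_rot: [-180.0, -0.0, -180.0]
contact_force: [0.3, 0.5, -0.0]
gripper_width: 0.0005
```

```bash
python3 look.py 4
python3 - <<'E'
from plant import imaging
from h import *
for n in ["scene","side"]:
    c=imaging.capture(n); cv2.imwrite(f"pics/{n}4.png",c["img"][:,:,::-1]); print(n); tops(cloud(c),c["z_map"]>0,zmin=.022)
E
```

```text
[0.6337 0.0155 0.1982] [ 0.26  0.47 -0.03]
small 1189 table -0.0001 top [0.0271 0.0278 0.0285] rect [ 601.5 -122.8] [39.3 38.9] 74.5
obl 2236 table -0.0001 top [0.0269 0.0277 0.0284] rect [ 486.5 -200.2] [42.9 86.2] 5.0
large 3713 table 0.0004 top [0.0269 0.0276 0.0283] rect [633.7  85.1] [67.  66.4] 37.6
round 1951 table 0.0004 top [0.0357 0.0366 0.0373] rect [452.  132.2] [47.4 55.7] 8.6
scene
small 192 table -0.0014 top [0.0261 0.0274 0.0289] rect [ 605.1 -123.8] [37.  41.1] 77.1
obl 394 table -0.0012 top [0.0258 0.0273 0.0289] rect [ 490.4 -200.9] [46.  84.1] 4.7
large 530 table -0.0004 top [0.0257 0.0271 0.0282] rect [637.5  84.1] [67.5 69.1] 36.6
round 65 table -0.001 top [0.0332 0.0354 0.0367] rect [461.8 139.6] [28.7 55.6] 44.4
side
small 225 table 0.0019 top [0.029  0.0304 0.0315] rect [ 601.9 -124.3] [41.5 40.5] 71.7
obl 455 table 0.0016 top [0.0287 0.0302 0.0316] rect [ 487.3 -201. ] [42.3 88. ] 4.5
large 821 table 0.0022 top [0.0284 0.0299 0.0312] rect [635.4  83.8] [65.7 69.5] 37.5
round 593 table 0.0013 top [0.0368 0.0381 0.0397] rect [449.8 130.7] [54.1 53.5] 87.8
```

View pics/wrist4.png

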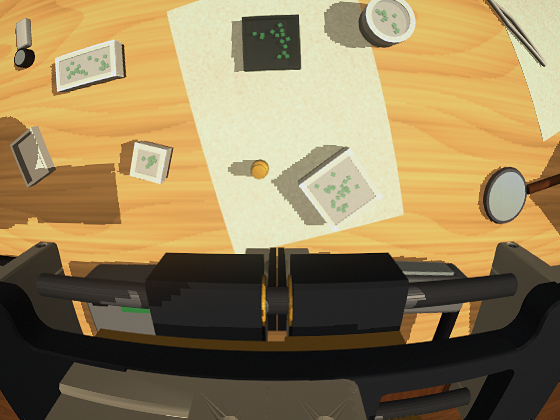

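View pics/side4.png

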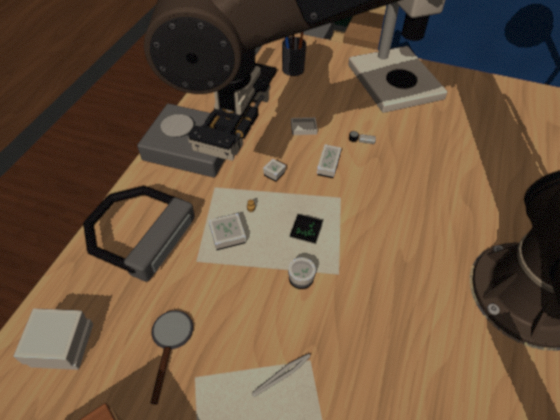

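The wrist view shows the small (150,162), oblong (88,65) and large (342,188) lids all down. The round lid (388,20) is still up, and everything else is where it was. The hand hangs free, with its fingertips about 0.2 m above the desk.

```bash
python3 -c "
from plant import r,close_job
print(r.get_state()['contact_force']); print(close_job())"
```

```text
[ 0.45075388  0.63799879 -0.58787348]
the job is handed in; nothing more can be done
None
```

I pressed the lids shut with the closed fingertips in the order asked: small square, then oblong, then large square. Each press peaked at about 7–8.5 N. I handed the job in at about 23.5 s.

**Lids:** the last wrist-camera depth check put all three pressed lid tops at about 27.7 mm (28 mm is shut). When I pressed, the force kept rising as the foam sole should, which also means the lids had reached their stops. The round lid still stands at about 36.6 mm, as it was at the start.

**Positions:** the wrist camera put the three pressed boxes within about 0.5 mm of where they started. The other things look unmoved in the pictures. In the last wrist and scene views the round box was only partly in view, so its centre came out off by about 4 mm (wrist) and 13 mm (scene). The side camera, which saw it whole, put it within 0.2 mm of its start.

**Hand:** it finished clear of everything, with the fingertips about 0.2 m above the desk and only sensor noise on the force reading.

**Disagreement:** the side camera read all heights about 2 mm higher, but its table reading was off by the same amount, within the stated calibration error.

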